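# Unlock an ice lolly from its twist-lock mould and stand it in a glass

### The job

Take the frozen lolly out of its twist-lock mould: first push the cap's thumb lever round until it points at the triangular mark beside that cavity, without gripping the stick before it is unlocked (a twisted stick breaks out of the ice). Then lift the lolly straight out by its stick and lower it into the empty drinking glass, ice down and stick up, letting go only when it stands on the bottom of the glass. Do not knock the glass over or disturb the other things on the worktop.

Things in the scene. Friction and masses are not known exactly. Their poses are not given: they have to be found in the camera images.
- mould: Fixed ice-lolly mould: grey plate 146 by 279 mm, top 94 mm above the worktop, on two end legs, two steel cups hanging in it. Origin on the worktop, on the axis of the cup with the lolly; z up; +x from that axis to that cup's mark, on the plate's diagonal. The second cup, empty, is 125 mm away, 45 degrees counter-clockwise of +x; the plate's long sides run that way.
- seat (a point): Centre of the cup's mouth, on the plate's top. Round it a steel bayonet collar (outer radius 44 mm, 11 mm high, lip of inner radius 30 mm) holds the cap's lugs down. It has a wide gap on the mark's side and a narrow one opposite, so the cap lifts out only with its lever towards the mark (to about 8 degrees).
- mark (a point): Point on the plate's top, on the flat black triangle (39 mm long, its tip towards the cup, 2 mm thick) that marks the unlocked position of the cup with the lolly; 72 mm from the cup's axis, straight below the lever's end when unlocked.
- lolly: Lolly with white cap, loose, about 0.155 kg, in the cup (2 mm side play). Origin: centre of the cap's underside, on the plate; +z up the stick, +x along the lever. Cap radius 28, height 20 mm; two lugs reach to radius 37. Ice: radius 21.5 mm at the cap, 15 at its flat lower end. Starts with the lever 50 to 107 degrees clockwise (from above) of the mark; counter-clockwise is the short way.
- lever_end (a point): Point in the turned-up end of the thumb lever, 72 mm from the lolly's axis, 23.5 mm above its origin. The lever is 14 mm wide, 14.5 to 20.5 mm above the lolly's origin (it passes over the collar), and reaches 73 mm from the axis; the turned-up end is 20 mm wide, 6 mm thick, its top 32.5 mm above the lolly's origin.
- lolly_tip (a point): Centre of the flat lower end of the ice, 88 mm below the lolly's origin.
- stick: Flat wooden stick of the lolly, fixed to the cap: 20 mm along the lolly's x, 9 mm along its y (the way to grip it), 51 mm tall with a rounded top. Origin: its foot, 19.5 mm above the lolly's origin; same axes as the lolly.
- glass: Empty clear drinking glass, loose, 93 mm tall, 81 mm across the rim, inner radius about 37 mm at the rim and 29 mm at the bottom, inner floor 11 mm above the worktop. Origin: centre of its underside, z up.
- ramekin: Small white fluted dish, 69 mm across, 38 mm tall, a bystander. Origin: centre of its underside.
- honey: Jar with a screw lid, 65 mm across, 100 mm tall, a bystander. Origin: centre of its underside.
- mug: White mug with grey dots, 82 mm across, 91 mm tall, a bystander. Origin: centre of its underside with the handle.
- lemon: Lemon, 78 x 55 x 56 mm, a bystander. Origin: underside.

How it is judged:
On the way, in this order (a step that is already met when the one before it is completed fails the run):
1. the cap's lever points at the mark (its end within 10 mm to either side) while the lolly still stands in its cup (x of lever_end in the frame of mould above 0.05 m and y of lever_end in the frame of mould between -0.01 and 0.01 m and z of lolly in the frame of mould below 0.098 m and horizontal distance between lolly and mould below 0.012 m), for 0.2 s.
2. the lolly is lifted clear of the mould (z of lolly in the frame of mould above 0.184 m), for 0.1 s.
3. the lolly is lowered to within 15 mm of the bottom of the glass while the fingers still hold its stick (horizontal distance between lolly_tip and glass below 0.03 m and z of lolly_tip in the frame of glass below 0.026 m and contact force between the fingers and stick above 1 N), for 0.1 s.
At the end, for the whole second after the job is handed in: The lolly stands in the glass, tip on the bottom (within 30 mm of the glass's axis and 11 mm of its inner floor), stick up and leaning less than 23 degrees, released and at rest; the glass stands upright on the worktop (horizontal distance between lolly_tip and glass below 0.03 m and z of lolly_tip in the frame of glass below 0.022 m and angle between lolly's own z axis and vertical below 0.4 rad and angle between glass's own z axis and vertical below 0.08 rad and height (world z) of glass below 0.01 m and linear speed of each of lolly, glass below 0.03 m/s); the robot touches nothing.
It fails at once if the stick is gripped while the lolly is still locked (lever end more than 14 mm to one side of the mark) (contact force between the fingers and stick above 2 N and not (x of lever_end in the frame of mould above 0.05 m and y of lever_end in the frame of mould between -0.014 and 0.014 m) and z of lolly in the frame of mould below 0.098 m and horizontal distance between lolly and mould below 0.012 m).
It fails at once if the glass is knocked over (angle between glass's own z axis and vertical above 0.5 rad).
It fails at once if the ramekin, the honey jar, the mug or the lemon is pushed more than 30 mm out of its place (distance of any of ramekin, honey, mug, lemon from where it was at the start of the episode above 0.03 m).
It also fails if it takes over 67 s, if anything falls off the work surface, if the arm or the gripper's body presses on something with over 40 N, if the wrist force passes 120 N, or if a joint passes its speed limit or range.

### The arm

A 7-joint arm with a two-finger parallel gripper is mounted at the origin on a cart in front of the work surface, level with it; the furniture and walls round the work are solid. World frame = base frame: x ahead of the robot, y to its left, z up, the work surface at z = 0. Lengths are in m, angles in rad, forces in N, time in s.
With the tool pointing down it reaches from about 0.425 to 0.875 m from the base axis. Payload 9.9 kg.
Tool frame: the origin (TCP) lies midway between the tips of the shut fingers; the grasp point (between the pads) lies 19 mm behind it; z points along the fingers, y is the line along which they close (so a half turn about z gives the same grasp; the last joint's range is limited). The gripper opens to 85 mm and grips with 20 to 120 N. Pads are 22 mm wide; open, the fingers measure 114 mm over their backs; the gripper's body (76 mm by 85 mm) begins 54 mm behind the grasp point. The pads swing forward as they close: fully open they stand 13 mm farther back than shut.
Start: joints at [-1.306, 0.576, 0.025, 1.437, -0.015, 1.129, -0.057], TCP at [0.231, 0.634, 0.231] pointing down, gripper open.
Joint ranges: [-2.76, 2.76], [-0.34, 2.15], [-1.52, 1.57], [0.19, 2.46], [-1.09, 4.23], [0.17, 1.99], [-2.82, 2.82]. Speed limits (rad/s): [2.22, 2.22, 3.01, 3.01, 3.14, 3.14, 3.14].

### API

Orientations are given as a unit quaternion [x, y, z, w].
In Python, from cell import robot gives the robot as it stands.
- The arm moves only by the shell command python3 -m creep 'ROWS' [OPENING] [FORCE]. ROWS is a JSON object of lists of equal length, an entry for each row: "linear": the shift along the tool's x, y, z in units of 0.5 m (1.0 is 0.5 m), a list of three; "spin": the turn about the tool's z in units of 180 degrees (1.0 is 180 degrees). In form: {"linear": [[tx, ty, tz], ...], "spin": [spin, ...]}. A call has 1 to 12 rows; each row shifts and turns the commanded pose from where the row before left it, along the tool's axes as they then stand; what a row does not reach is not made up. A row lasts 1/10 s, in which the tool goes at most 50 mm and 8.59 degrees, less where a joint would pass 70% of its speed; a pose out of reach is approached as far as the arm can. A call with a number of a shift or a turn outside -1 to 1 is refused whole. A call with a gripper value outside its range is refused whole. OPENING is the opening, from -1 (shut) to 1 (fully open), set as the call begins (- or left out, the last holds). The fingers move at their own pace and stop on an object; FORCE is the grip in N (left out, the last holds). Time passes only in rows, so rows that do not move let the fingers close. It gives the time, the measured TCP pose, the force, the opening and the grip force at its end, in the units of the state.
- robot.get_state(): the state, without advancing time (a new reading comes with each control period).
- robot.read_camera(name): name is "scene" or "side" or "wrist"; returns a dict with "image" (400x640x3 uint8, blue, green, red), "fov_y" (degrees; the focal length in pixels is half the picture's height over the tangent of half this angle, whatever the lens; pixels are square), "cx", "cy" (the principal point, pixels), "R" (3x3) and "t" (3): a world point X has camera coordinates R X + t. Camera axes: x right, y down, z forward; pixel columns grow to the right and rows downward; lengths in m; the calibration is good to about 2 mm. A picture is of the moment at which its call begins. There is no depth.
- robot.finish_job(): hands the job in; it is judged then, once.
The state is a dict: "time_s": time; "joint_pos": joint angles; "qd": joint speeds; "effort": joint torques, N m; "tool_pos": TCP position; "eef_rot": TCP orientation; "force": force on the tool from outside, world axes, zero at the start; "torque": the same for the moment, N m; "width": finger opening in m; "grasp_force": force on a finger pad.
Only numpy, scipy, OpenCV 4.12 (cv2) and the standard library are available. Lean on these libraries where they do the work, as an engineer would, in place of code of your own. Each camera call takes 0.05 s, during which the arm holds its last target. There are 200 camera calls.

## Working session

There is one attempt and no reset: what is moved stays moved. The work goes in short steps, Python scripts to look and compute and a shell command to move; the robot and the scene stay as the last step left them, time stands still between calls to the robot, and variables do not carry over. Pictures are saved under pics/ and viewed, at most 10 in all, crops included, and the job is handed in when it is done.

```bash
mkdir -p pics; cat > h.py <<'E'
import numpy as np, cv2, json
from cell import robot
def grab(n,tag):
    c=robot.read_camera(n); im=c["image"]; cv2.imwrite(f"pics/{tag}.png",im)
    f=im.shape[0]/2/np.tan(np.radians(c["fov_y"])/2)
    d=dict(f=f,cx=c["cx"],cy=c["cy"],R=np.array(c["R"]).tolist(),t=np.array(c["t"]).tolist())
    json.dump(d,open(f"pics/{tag}.json","w")); return im,d
def load(tag): return cv2.imread(f"pics/{tag}.png"),json.load(open(f"pics/{tag}.json"))
def ray(d,u,v):
    R=np.array(d["R"]);t=np.array(d["t"])
    r=R.T@np.array([(u-d["cx"])/d["f"],(v-d["cy"])/d["f"],1]); return -R.T@t, r/np.linalg.norm(r)
def onz(d,u,v,z):
    o,r=ray(d,u,v); return o+r*(z-o[2])/r[2]
def proj(d,X):
    p=np.array(d["R"])@np.array(X)+np.array(d["t"]); return np.array([d["cx"],d["cy"]])+d["f"]*p[:2]/p[2]
def tri(*obs):
    A=np.zeros((3,3));b=np.zeros(3)
    for d,u,v in obs:
        o,r=ray(d,u,v);P=np.eye(3)-np.outer(r,r);A+=P;b+=P@o
    X=np.linalg.solve(A,b); return X,[np.linalg.norm(proj(d,X)-[u,v]) for d,u,v in obs]
E
python3 - <<'E'
from h import *
for n in("scene","side","wrist"):
    im,d=grab(n,n+"0"); o,r=ray(d,320,200); print(n,d["f"],o.round(3),r.round(3))
s=robot.get_state(); print(s["time_s"],s["tool_pos"],s["eef_rot"],s["width"])
E
```

```text
scene 516.4104573840544 [-0.074 -1.139  1.325] [ 0.303  0.631 -0.714]
side 480.6642229529515 [0.296 1.201 1.129] [ 0.097 -0.77  -0.631]
wrist 276.0486489849775 [0.167 0.658 0.372] [ 0.26  -0.063 -0.964]
0.15 [0.23056011 0.63404548 0.23065853] [ 1.73492417e-01  9.84835010e-01 -6.15681442e-04 -7.71762674e-05] 0.0851658862751931
```

View pics/scene0.png

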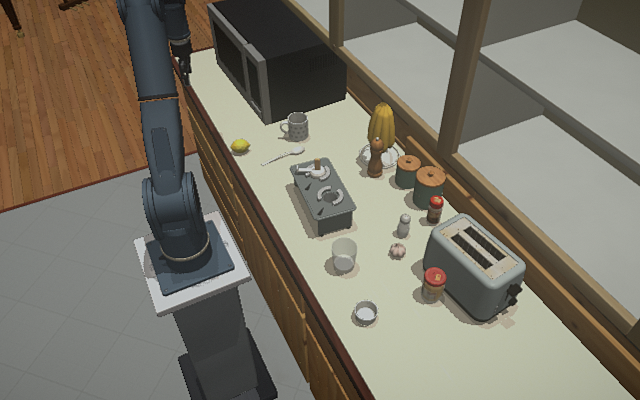

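View pics/side0.png

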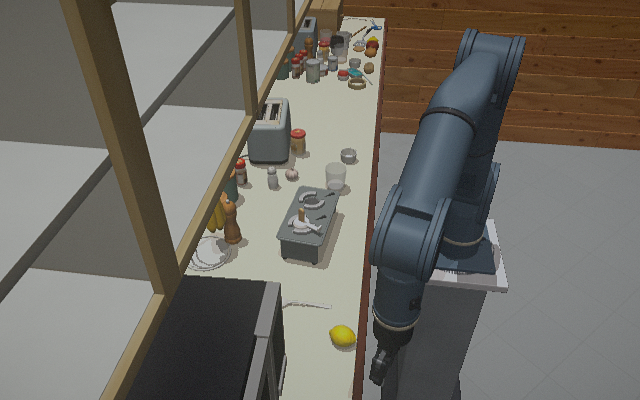

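The scene view shows the mould near (323,195) with the stick at (317,165), the glass at (344,255) and the ramekin at (366,312). In the side view the stick is at (301,214) and the glass at (335,177). I'll enlarge both.

```bash
python3 - <<'E'
from h import *
a,da=load("scene0");b,db=load("side0")
A=cv2.resize(a[145:285,280:370],None,fx=4.2,fy=4.2,interpolation=cv2.INTER_CUBIC)
B=cv2.resize(b[155:275,265:360],None,fx=4.2,fy=4.2,interpolation=cv2.INTER_CUBIC)
o=np.zeros((590,780,3),np.uint8);o[:588,:378]=A;o[:504,380:779]=B
cv2.imwrite("pics/c0.png",o)
E
```

```text
(no output)
```

View pics/c0.png

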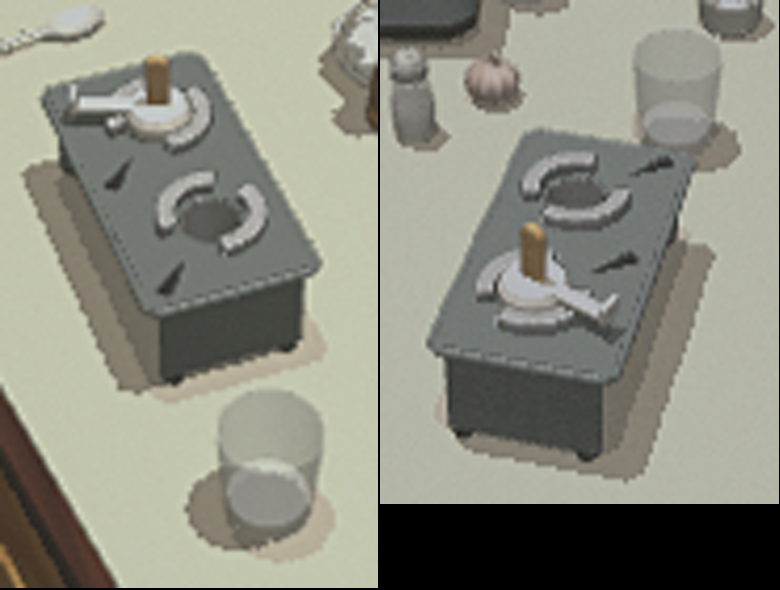

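The crop shows the lever pointing left of the stick in the scene view. The mark triangle is at crop (118,173) and the glass rim centre at (270,430). Now I'll triangulate these.

```bash
python3 - <<'E'
from h import *
a,da=load("scene0");b,db=load("side0")
P=dict(sticktop=((157,58),(533,226)),foot=((158,103),(537,283)),lever=((72,90),(611,300)),marktip=((129,160),(597,270)),markbase=((112,186),(635,262)),cup2=((212,212),(577,187)),
 glassrim=((270,432),(677,66)),glassbot=((268,498),(677,123)))
for k,(p,q) in P.items():
    X,e=tri((da,280+p[0]/4.2,145+p[1]/4.2),(db,265+(q[0]-380)/4.2,155+q[1]/4.2)); print(k,X.round(4),np.round(e,2))
# plate corners in scene at z .094
for p in((45,95),(203,58),(318,268),(150,308)): print("corner",onz(da,280+p[0]/4.2,145+p[1]/4.2,.094).round(3))
for n,p in dict(ram=(366,320),lemon=(240,148),mug=(297,137),honey=(432,298)).items(): print(n,onz(da,*p,0).round(3))
E
```

```text
sticktop [0.4992 0.071  0.1611] [0.49 0.53]
foot [0.4985 0.0741 0.1083] [1.05 1.16]
lever [0.4364 0.1048 0.1253] [0.55 0.62]
marktip [0.4556 0.0377 0.0936] [0.46 0.49]
markbase [0.4297 0.0197 0.0902] [0.96 1.  ]
cup2 [ 0.4849 -0.0533  0.1003] [0.61 0.6 ]
glassrim [ 0.4256 -0.2586  0.0808] [0.93 0.77]
glassbot [ 0.4231 -0.2652  0.0118] [0.46 0.38]
corner [0.429 0.142 0.094]
corner [0.569 0.123 0.094]
corner [ 0.535 -0.141  0.094]
corner [ 0.4   -0.118  0.094]
ram [ 0.389 -0.468  0.   ]
lemon [0.335 0.441 0.   ]
mug [0.567 0.399 0.   ]
honey [ 0.604 -0.494  0.   ]
```

Heights check out: stick top 0.161 (expected 0.1645), mark about 0.093, and cup spacing 126 mm (expected 125). The lever is at about 152° and the mark at about 218°, so it needs roughly 67° counter-clockwise. I'll move over it first.

```bash
python3 -m creep '{"linear":[[-0.0623,-0.0715,0],[-0.0623,-0.0715,0],[-0.0623,-0.0715,0],[-0.0623,-0.0715,0],[-0.0623,-0.0715,0],[-0.0623,-0.0715,0],[-0.0623,-0.0715,0],[-0.0623,-0.0715,0],[-0.0623,-0.0715,0],[-0.0623,-0.0715,0],[-0.0623,-0.0715,0],[-0.0623,-0.0715,0]],"spin":[0,0,0,0,0,0,0,0,0,0,0,0]}' 0
python3 -m creep '{"linear":[[0,0,0],[0,0,0]],"spin":[0,0]}'
python3 - <<'E'
from h import *
grab("wrist","w1"); s=robot.get_state(); print(s["joint_pos"],s["tool_pos"],s["eef_rot"],s["width"],s["time_s"])
E
```

```text
time_s: 1.35
tool_pos: [0.4356, 0.1016, 0.2314]
eef_rot: [0.173, 0.985, 0.0, 0.0]
force: [0.4, 0.5, -0.0]
width: 0.0427
grasp_force: 0.0
time_s: 1.55
tool_pos: [0.4355, 0.1025, 0.2313]
eef_rot: [0.175, 0.985, -0.0, -0.0]
force: [0.1, 0.6, -0.1]
width: 0.0427
grasp_force: 0.0
[-0.47679522  0.24313932  0.17405021  2.01071219 -0.05411773  0.89227935
  0.94772539] [0.4351529  0.10377549 0.2312031 ] [ 1.73765222e-01  9.84787075e-01  1.18770364e-04 -2.25020648e-04] 0.0426441638094619 1.6
```

View pics/w1.png

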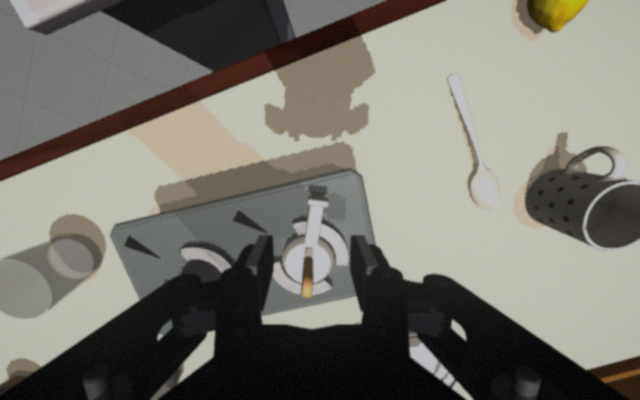

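The wrist view shows the lever end at (317,203), the stick from its foot at about (308,260) to its top at (307,293), and the mark at (249,222). I'll cross-check these.

```bash
python3 - <<'E'
from h import *
b,d=load("w1");_,da=load("scene0");_,db=load("side0")
S=lambda p:(da,280+p[0]/4.2,145+p[1]/4.2); T=lambda q:(db,265+(q[0]-380)/4.2,155+q[1]/4.2)
for k,w,p,q in(("sticktop",(307,292),(157,58),(533,226)),("lever",(317,201),(72,90),(611,300)),("marktip",(234,211),(112,186),(635,262)),("markbase",(264,233),(129,160),(597,270)),("cup2",(208,268),(212,212),(577,187)),("glassbot",(74,258),(268,498),(677,123))):
    X,e=tri((d,*w),S(p),T(q));print(k,X.round(4),np.round(e,1))
print("lever z.1265",onz(d,317,201,.1265),"stick .1645",onz(d,307,295,.1645), "capc .114",onz(d,307,258,.114))
c=cv2.resize(b[160:300,180:400],None,fx=3.5,fy=3.5,interpolation=cv2.INTER_CUBIC);cv2.imwrite("pics/c1.png",c)
E
```

```text
sticktop [0.5005 0.0728 0.1618] [3.5 0.5 1. ]
lever [0.4372 0.1062 0.1254] [2.1 0.5 0.9]
marktip [0.429  0.0186 0.0905] [1.5 1.1 0.9]
markbase [0.4575 0.0386 0.0941] [3.4 0.2 1.1]
cup2 [ 0.484  -0.0464  0.0955] [9.7 1.7 2.2]
glassbot [ 0.4256 -0.2635  0.0101] [3.6 0.1 1.1]
lever z.1265 [0.43837634 0.10755908 0.1265    ] stick .1645 [0.5045446  0.07377711 0.1645    ] capc .114 [0.49565829 0.07621725 0.114     ]
```

View pics/c1.png

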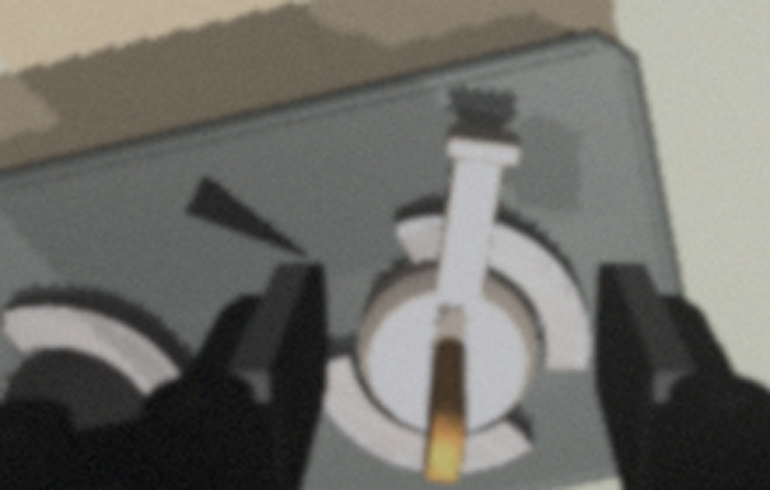

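Refined, the axis is about (0.499, 0.073), the lever at 152° and the mark at 218.5°, r 71.5 mm, which matches the given 72 mm. I'll straddle the lever end.

```bash
python3 -m creep '{"linear":[[-0.009,0.004,0],[0,0,0],[0,0,0.0425],[0,0,0.0425],[0,0,0.0425],[0,0,0.0425],[0,0,0.0425],[0,0,0.0425],[0,0,0]],"spin":[0.044,0,0,0,0,0,0,0,0]}' -0.3
python3 - <<'E'
from h import *
grab("wrist","w2"); s=robot.get_state(); print(s["tool_pos"],s["eef_rot"],s["width"],s["force"])
E
```

```text
time_s: 2.5
tool_pos: [0.4384, 0.1046, 0.1019]
eef_rot: [0.238, 0.971, -0.001, -0.002]
force: [-0.4, 0.2, 0.0]
width: 0.0298
grasp_force: 0.0
[0.43913739 0.10455505 0.1031235 ] [ 2.38999430e-01  9.71018661e-01 -6.24756381e-04 -1.28104967e-03] 0.029941978586856537 [ 0.03651157 -0.09727083  0.64326465]
```

View pics/w2.png

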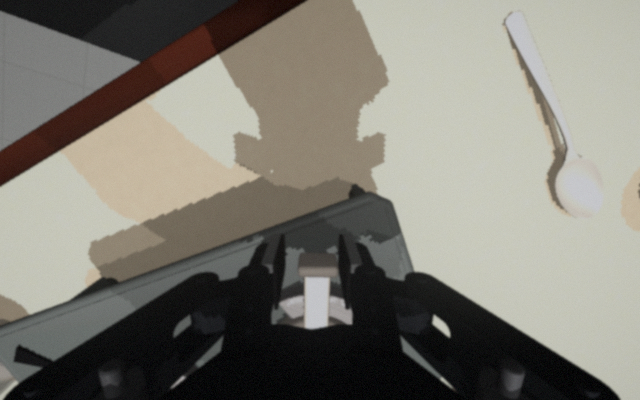

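The fingers straddle the lever end (about (318,270), fingers at x≈280 and 345) with no contact force. Now the swing.

```bash
python3 -m creep '{"linear":[[-0.0007,-0.0138,0],[-0.0007,-0.0138,0],[-0.0007,-0.0138,0],[-0.0007,-0.0138,0],[-0.0007,-0.0138,0],[-0.0007,-0.0138,0],[-0.0007,-0.0138,0],[-0.0007,-0.0138,0],[-0.0007,-0.0138,0],[-0.0007,-0.0138,0],[-0.0007,-0.0138,0],[0,0,0]],"spin":[-0.0333,-0.0333,-0.0333,-0.0333,-0.0333,-0.0333,-0.0333,-0.0333,-0.0333,-0.0333,-0.0333,0]}'
python3 -m creep '{"linear":[[0,0,0],[0,0,0]],"spin":[0,0]}'
python3 - <<'E'
from h import *
a,_=grab("scene","s3");b,_=grab("side","d3"); w,_=grab("wrist","w3")
A=cv2.resize(a[145:215,280:370],None,fx=4.2,fy=4.2,interpolation=cv2.INTER_CUBIC)
B=cv2.resize(b[175:255,265:360],None,fx=4.2,fy=4.2,interpolation=cv2.INTER_CUBIC)
W=cv2.resize(w[200:340,240:400],None,fx=1.6,fy=1.6)
o=np.zeros((590,780,3),np.uint8);o[:294,:378]=A;o[:336,380:779]=B;o[340:564,:256]=W
cv2.imwrite("pics/c3.png",o)
s=robot.get_state();print(s["joint_pos"],s["tool_pos"],s["eef_rot"],s["force"])
E
```

```text
time_s: 3.75
tool_pos: [0.4475, 0.0318, 0.105]
eef_rot: [-0.327, 0.945, -0.001, 0.001]
force: [0.0, -0.2, -0.3]
width: 0.0298
grasp_force: 0.0
time_s: 3.95
tool_pos: [0.4465, 0.0326, 0.1043]
eef_rot: [-0.325, 0.946, -0.0, 0.0]
force: [-0.5, -0.2, 0.6]
width: 0.0298
grasp_force: 0.0
[-0.03653586  0.43094092 -0.19444945  2.16866609  0.15418462  0.55439329
  1.88940048] [0.4464176  0.03253615 0.10394585] [-3.25730940e-01  9.45462505e-01 -7.04480805e-05  3.95672587e-05] [-0.10056106  0.61971986 -0.30662335]
```

View pics/c3.png

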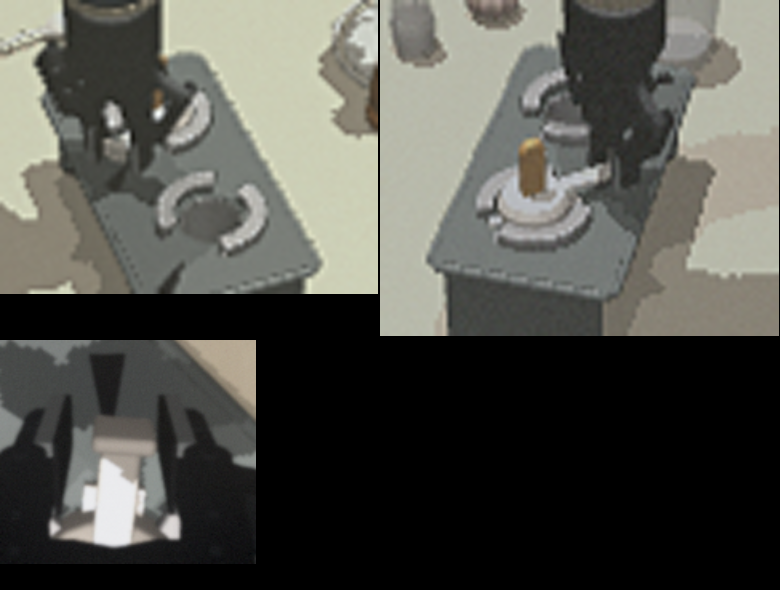

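The lever end is next to the mark in the wrist crop: lever end centre about (318,252), triangle base centre about (308,209). I'll quantify this.

```bash
python3 - <<'E'
from h import *
_,d=load("w3")
f=lambda x,y:(240+x/1.6,200+(y-340)/1.6)
C=np.array([.499,.073])
for n,p,z in(("tri base",(107,355),.096),("tri low",(109,414),.096),("endtop L",(94,418),.1265),("endtop R",(157,418),.1265),("end mid",(125.5,418),.1265)):
    X=onz(d,*f(*p),z);v=X[:2]-C;print(n,X.round(4),np.hypot(*v).round(4),(np.degrees(np.arctan2(v[1],v[0]))%360).round(1))
E
```

```text
tri base [0.4315 0.0181 0.096 ] 0.087 219.1
tri low [0.449  0.0326 0.096 ] 0.0643 218.9
endtop L [0.4413 0.0215 0.1265] 0.0774 221.8
endtop R [0.4299 0.036  0.1265] 0.0784 208.1
end mid [0.4356 0.0288 0.1265] 0.0773 214.9
```

Lever at 215° versus mark at 219°. I'll nudge 4° more, then raise, and look from above.

```bash
python3 -m creep '{"linear":[[-0.0003,-0.0046,0],[-0.0003,-0.0046,0],[0,0,0],[0,0,0],[0,0,0],[0,0.004,0],[0,0,-0.04],[0,0,-0.06],[0,0,-0.06],[0,0,-0.04],[0,0,0],[0,0,0]],"spin":[-0.0111,-0.0111,0,0,0,0,0,0,0,0,0,0]}'
python3 - <<'E'
from h import *
w,_=grab("wrist","w4")
cv2.imwrite("pics/c4.png",cv2.resize(w[140:330,200:440],None,fx=3,fy=3,interpolation=cv2.INTER_CUBIC))
s=robot.get_state();print(s["joint_pos"],s["tool_pos"],s["eef_rot"],s["force"])
E
```

```text
time_s: 5.3
tool_pos: [0.4482, 0.0303, 0.2038]
eef_rot: [-0.358, 0.934, -0.0, 0.0]
force: [-0.1, 0.0, -0.7]
width: 0.0301
grasp_force: 0.0
[ 0.02801421  0.28362801 -0.256604    2.03864792  0.09635183  0.83125221
  2.02032243] [0.44779531 0.03020961 0.20320275] [-3.58530221e-01  9.33518034e-01  3.43144109e-05 -3.98909307e-04] [ 0.17345788 -0.05076147 -0.02038753]
```

View pics/c4.png

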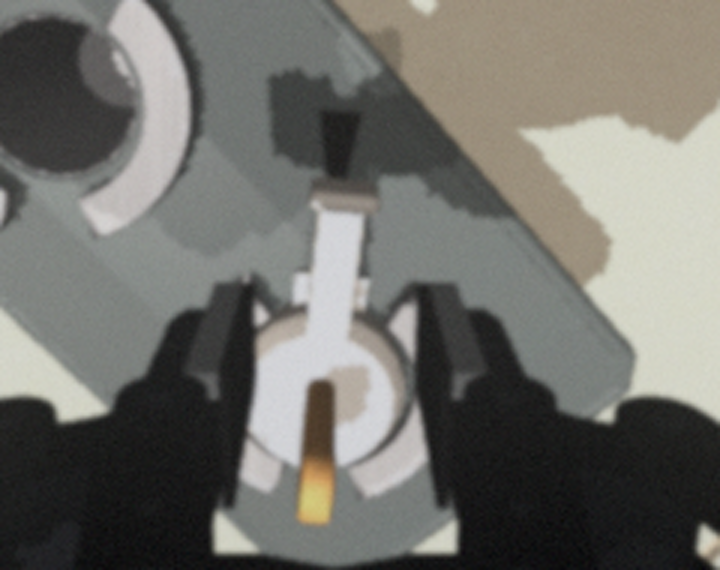

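The lever now runs from the cap centre, crop (326,390), to its end at (345,195), pointing at the triangle at (341,112–178). I'll compute the angles and the stick position.

```bash
python3 - <<'E'
from h import *
_,d=load("w4")
f=lambda x,y:(200+x/3,140+y/3)
P={n:onz(d,*f(*p),z) for n,p,z in(("tribase",(341,112),.096),("trilow",(341,176),.096),("end",(346,182),.1265),("endlow",(346,205),.1145),("cap",(327,388),.114),("sticktop",(315,520),.1645),("foot",(320,384),.114))}
C=np.array([.499,.073])
for n,X in P.items():
    v=X[:2]-C;w=X[:2]-P["cap"][:2];print(n,X.round(4),np.hypot(*v).round(4),*[(np.degrees(np.arctan2(k[1],k[0]))%360).round(1) for k in (v,w)])
_,da=load("scene0");_,db=load("side0")
print(tri((d,*f(315,520)),(da,280+157/4.2,145+58/4.2),(db,265+153/4.2,155+226/4.2)))
s=robot.get_state();x,y=s["eef_rot"][:2];print("toolx",np.degrees(np.arctan2(2*x*y,2*x*x-1))%360)
E
```

```text
tribase [0.4316 0.0185 0.096 ] 0.0867 219.0 219.1
trilow [0.4466 0.0321 0.096 ] 0.0665 218.0 218.1
end [0.441  0.0285 0.1265] 0.0731 217.5 217.6
endlow [0.4485 0.0355 0.1145] 0.0629 216.6 216.6
cap [0.4966 0.0713 0.114 ] 0.0029 215.1 0.0
sticktop [0.505  0.0754 0.1645] 0.0065 21.6 25.8
foot [0.497  0.0688 0.114 ] 0.0046 245.1 279.5
(array([0.5008138 , 0.07297244, 0.16320461]), [np.float64(6.57381304956299), np.float64(0.7715157975989814), np.float64(1.1597531805440573)])
toolx 222.01991597989155
```

Step 1 is met, with the lever within about 2° of the mark. Next I'll move over the stick at safe height with the fingers wider.

```bash
python3 -m creep '{"linear":[[0,0,-0.02],[-0.044,-0.002,0],[-0.044,-0.002,0],[-0.044,-0.0024,0],[0,0,0],[0,0,0],[0,0,0]],"spin":[0,0,0,0,0.028,0,0]}' 0.2
python3 - <<'E'
from h import *
a,da=grab("scene","s5");b,db=grab("side","d5");w,_=grab("wrist","w5")
s=robot.get_state();x,y=s["eef_rot"][:2];print(s["tool_pos"],s["width"],"toolx",np.degrees(np.arctan2(2*x*y,2*x*x-1))%360)
A=cv2.resize(a[120:210,270:370],None,fx=3.8,fy=3.8,interpolation=cv2.INTER_CUBIC)
B=cv2.resize(b[165:255,265:365],None,fx=3.8,fy=3.8,interpolation=cv2.INTER_CUBIC)
W=cv2.resize(w[220:380,200:440],None,fx=1.5,fy=1.5)
o=np.zeros((590,780,3),np.uint8);o[:342,:380]=A;o[:342,390:770]=B;o[345:585,:360]=W
cv2.imwrite("pics/c5.png",o)
E
```

```text
time_s: 6.05
tool_pos: [0.499, 0.0718, 0.2135]
eef_rot: [-0.318, 0.948, -0.0, -0.001]
force: [-0.3, -0.3, 0.7]
width: 0.051
grasp_force: 0.0
[0.49916498 0.07167762 0.21381643] 0.05134041689590404 toolx 217.03930261600675
```

View pics/c5.png

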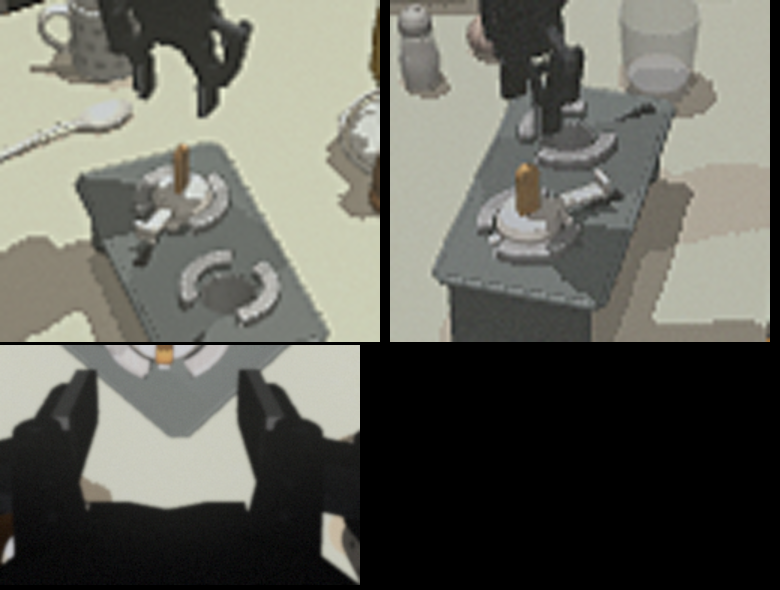

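The stick is centred between the fingers (crop x 165 against a midpoint of 168), and the lever lies over the mark in both views. Descend and grip.

```bash
python3 -m creep '{"linear":[[0,0,0.045],[0,0,0.045],[0,0,0.045],[0,0,0.045],[0,0,0],[0,0,0]],"spin":[0,0,0,0,0,0]}'
python3 -m creep '{"linear":[[0,0,0],[0,0,0],[0,0,0],[0,0,0],[0,0,0],[0,0,0],[0,0,0],[0,0,0]],"spin":[0,0,0,0,0,0,0,0]}' -1 40
```

```text
time_s: 6.8
tool_pos: [0.4994, 0.0719, 0.1242]
eef_rot: [-0.317, 0.948, 0.0, -0.0]
force: [1.1, -0.1, 0.9]
width: 0.0508
grasp_force: 0.0
time_s: 7.6
tool_pos: [0.5, 0.0721, 0.1246]
eef_rot: [-0.317, 0.948, -0.0, 0.001]
force: [-1.5, -1.3, 7.6]
width: 0.0086
grasp_force: 43.1
```

```bash
python3 -m creep '{"linear":[[0,0,-0.01],[0,0,-0.01],[0,0,-0.01],[0,0,-0.01],[0,0,0]],"spin":[0,0,0,0,0]}'
```

```text
time_s: 8.1
tool_pos: [0.4998, 0.0721, 0.1446]
eef_rot: [-0.317, 0.948, -0.0, 0.001]
force: [0.7, -0.2, -1.7]
width: 0.0086
grasp_force: 41.8
```

```bash
python3 -m creep '{"linear":[[0,0,-0.03],[0,0,-0.05],[0,0,-0.06],[0,0,-0.06],[0,0,-0.05],[0,0,0],[0,0,0]],"spin":[0,0,0,0,0,0,0]}'
python3 - <<'E'
from h import *
a,da=grab("scene","s6");b,db=grab("side","d6");w,_=grab("wrist","w6")
A=cv2.resize(a[120:280,270:380],None,fx=3.6,fy=3.6,interpolation=cv2.INTER_CUBIC)
B=cv2.resize(b[120:250,265:370],None,fx=3.6,fy=3.6,interpolation=cv2.INTER_CUBIC)
o=np.zeros((590,780,3),np.uint8);o[:576,:396]=A;o[:468,400:778]=B
cv2.imwrite("pics/c6.png",o)
E
```

```text
time_s: 8.8
tool_pos: [0.4994, 0.072, 0.2686]
eef_rot: [-0.317, 0.948, -0.0, 0.0]
force: [-0.4, -0.6, -2.7]
width: 0.0082
grasp_force: 41.9
```

View pics/c6.png

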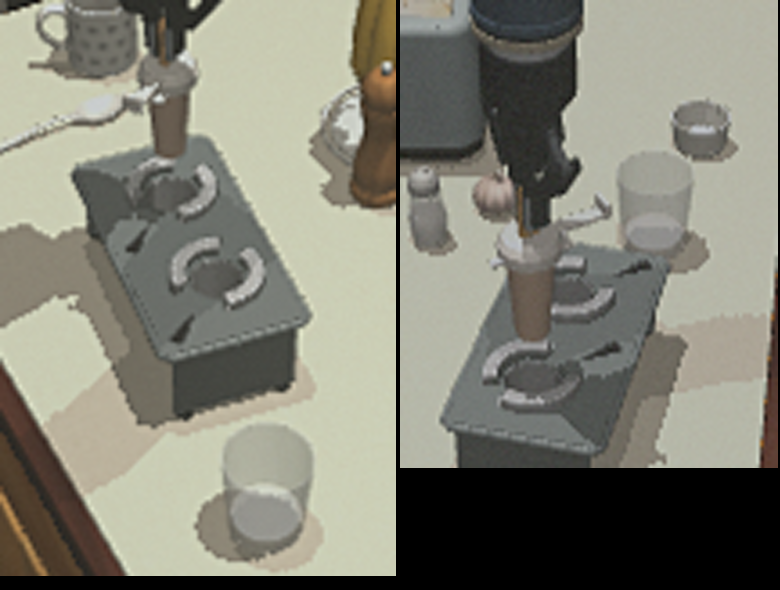

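The lolly hangs straight. The tip is at scene crop (170,154) and side crop (533,340). The glass floor is at scene crop (266,515) and side crop (655,233). I'll refine the glass position.

```bash
python3 - <<'E'
from h import *
_,da=load("s6");_,db=load("d6")
S=lambda x,y:(da,270+x/3.6,120+y/3.6); T=lambda x,y:(db,265+(x-400)/3.6,120+y/3.6)
for n,p,q in(("tip",(170,150),(533,336)),("floor",(266,515),(655,233)),("rim",(268,458),(655,180))):
    X,e=tri(S(*p),T(*q));print(n,X.round(4),np.round(e,2))
for g in(S(266,515),T(655,233)): print("floor z",onz(*g,.011).round(4))
# rim extremes
for X0 in((.4235,-.2635),(.425,-.262)):
  for d,F,nm in((da,lambda u,v:((u-270)*3.6,(v-120)*3.6),"scene"),(db,lambda u,v:((u-265)*3.6+400,(v-120)*3.6),"side")):
    for z,r in((.093,.0405),(.011,.029)):
      q=np.array([F(*proj(d,[X0[0]+r*np.cos(t),X0[1]+r*np.sin(t),z])) for t in np.linspace(0,6.28,60)])
      print(X0,nm,z,q.min(0).round(),q.max(0).round())
s=robot.get_state();print(s["joint_pos"])
E
```

```text
tip [0.4985 0.0737 0.1456] [0.82 0.9 ]
floor [ 0.4234 -0.2633  0.0115] [0.77 0.64]
rim [ 0.4256 -0.259   0.084 ] [1.04 0.86]
floor z [ 0.4262 -0.2629  0.011 ]
floor z [ 0.421  -0.2628  0.011 ]
(0.4235, -0.2635) scene 0.093 [218. 421.] [313. 495.]
(0.4235, -0.2635) scene 0.011 [231. 491.] [297. 543.]
(0.4235, -0.2635) side 0.093 [616. 147.] [694. 192.]
(0.4235, -0.2635) side 0.011 [626. 216.] [680. 249.]
(0.425, -0.262) scene 0.093 [218. 419.] [314. 493.]
(0.425, -0.262) scene 0.011 [232. 489.] [297. 541.]
(0.425, -0.262) side 0.093 [614. 148.] [692. 193.]
(0.425, -0.262) side 0.011 [624. 217.] [678. 250.]
[-0.05024642  0.29456849 -0.24681832  1.81612249  0.08192642  1.04314602
  1.88805898]
```

Glass at (0.424, −0.263), consistent across both views. Carry the lolly over it.

```bash
python3 -m creep '{"linear":[[0.0238,-0.0202,0],[0.0475,-0.0403,0],[0.0475,-0.0403,0],[0.0475,-0.0403,0],[0.0475,-0.0403,0],[0.0475,-0.0403,0],[0.0475,-0.0403,0],[0.0475,-0.0403,0],[0.0475,-0.0403,0],[0.0475,-0.0403,0],[0.0475,-0.0403,0],[0.0238,-0.0202,0]],"spin":[0,0,0,0,0,0,0,0,0,0,0,0]}'
python3 -m creep '{"linear":[[0,0,0],[0,0,0],[0,0,0],[0,0,0]],"spin":[0,0,0,0]}'
python3 - <<'E'
from h import *
a,da=grab("scene","s7");b,db=grab("side","d7")
s=robot.get_state();print(s["joint_pos"],s["tool_pos"],s["eef_rot"],s["grasp_force"])
# brown ice mask: tip = lowest rows
for n,im,d in(("s",a,da),("d",b,db)):
    u,v=proj(d,[s["tool_pos"][0],s["tool_pos"][1],s["tool_pos"][2]-.09]).astype(int)
    h=cv2.cvtColor(im,cv2.COLOR_BGR2HSV);print(n,u,v,im[v,u],h[v,u])
    for k in range(v-12,v+26,2):
        r=im[k,u-20:u+21].astype(int);m=(np.abs(r-im[v,u].astype(int)).sum(1)<45);xs=np.where(m)[0]+u-20
        print(k,xs.min() if len(xs) else 0,xs.max() if len(xs) else 0,len(xs))
E
```

```text
time_s: 10.15
tool_pos: [0.4225, -0.2649, 0.2676]
eef_rot: [-0.316, 0.949, 0.0, -0.001]
force: [0.5, 0.4, -1.9]
width: 0.0084
grasp_force: 41.8
time_s: 10.55
tool_pos: [0.4244, -0.2611, 0.2686]
eef_rot: [-0.318, 0.948, 0.0, -0.0]
force: [-0.3, -0.6, -2.5]
width: 0.0084
grasp_force: 41.8
[ 0.5209293   0.2782628  -0.0823557   1.8322973   0.02615821  1.03211075
  2.64597611] [ 0.4243907  -0.26149767  0.26879405] [-3.17827285e-01  9.48148623e-01  6.34714837e-05  3.87095897e-05] 41.80495417691418
s 344 228 [ 84  96 108] [ 15  57 108]
216 324 352 6
218 324 351 4
220 342 351 5
222 330 351 7
224 341 351 10
226 330 350 18
228 335 349 14
230 337 348 11
232 330 348 13
234 324 348 12
236 341 347 7
238 0 0 0
240 0 0 0
242 0 0 0
244 0 0 0
246 0 0 0
248 0 0 0
250 0 0 0
252 0 0 0
d 336 147 [ 79  91 104] [ 14  61 104]
135 331 344 5
137 332 342 5
139 333 342 10
141 333 341 9
143 333 340 8
145 333 340 8
147 333 341 9
149 332 340 9
151 333 353 10
153 334 339 6
155 334 355 9
157 341 355 7
159 341 355 15
161 342 354 13
163 346 351 6
165 0 0 0
167 0 0 0
169 0 0 0
171 0 0 0
```

The lolly's centre line matches the tool axis in both views and is over the glass axis within 2 mm. Lowering.

```bash
python3 -m creep '{"linear":[[0,0,0.02],[0,0,0.032],[0,0,0.032],[0,0,0.032],[0,0,0.032],[0,0,0.032],[0,0,0.032],[0,0,0.022],[0,0,0.016],[0,0,0],[0,0,0]],"spin":[0,0,0,0,0,0,0,0,0,0,0]}'
python3 -m creep '{"linear":[[0,0,0.006],[0,0,0.006],[0,0,0.004],[0,0,0],[0,0,0]],"spin":[0,0,0,0,0]}'
```

```text
time_s: 11.75
tool_pos: [0.4243, -0.2623, 0.1441]
eef_rot: [-0.317, 0.948, -0.0, 0.0]
force: [0.6, 0.3, -1.0]
width: 0.0084
grasp_force: 41.7
time_s: 12.25
tool_pos: [0.4241, -0.2623, 0.1358]
eef_rot: [-0.317, 0.948, -0.0, -0.0]
force: [-0.2, 0.3, -2.2]
width: 0.0086
grasp_force: 41.8
```

```bash
python3 -m creep '{"linear":[[0,0,0.004],[0,0,0.004],[0,0,0.002],[0,0,0]],"spin":[0,0,0,0]}'
python3 -m creep '{"linear":[[0,0,0.002],[0,0,0],[0,0,0]],"spin":[0,0,0]}'
python3 -m creep '{"linear":[[0,0,0.002],[0,0,0],[0,0,0]],"spin":[0,0,0]}'
```

```text
time_s: 12.65
tool_pos: [0.424, -0.2622, 0.1306]
eef_rot: [-0.317, 0.948, 0.0, -0.0]
force: [1.4, 0.5, -1.2]
width: 0.0086
grasp_force: 41.8
time_s: 12.95
tool_pos: [0.4242, -0.2623, 0.13]
eef_rot: [-0.317, 0.948, -0.0, 0.0]
force: [-1.0, 0.1, 1.2]
width: 0.0081
grasp_force: 42.3
time_s: 13.25
tool_pos: [0.4245, -0.2626, 0.1299]
eef_rot: [-0.317, 0.948, -0.001, 0.0]
force: [-2.7, 0.8, 15.5]
width: 0.0085
grasp_force: 44.3
```

Contact at TCP 0.130, against a predicted 0.129: it stands on the floor of the glass. Ease off, open, and rise straight up.

```bash
python3 -m creep '{"linear":[[0,0,-0.002],[0,0,0],[0,0,0]],"spin":[0,0,0]}'
python3 -m creep '{"linear":[[0,0,0],[0,0,0],[0,0,0],[0,0,0],[0,0,0],[0,0,0]],"spin":[0,0,0,0,0,0]}' -0.3
python3 -m creep '{"linear":[[0,0,-0.02],[0,0,-0.04],[0,0,-0.06],[0,0,-0.06],[0,0,-0.06],[0,0,0],[0,0,0],[0,0,0],[0,0,0],[0,0,0]],"spin":[0,0,0,0,0,0,0,0,0,0]}'
python3 - <<'E'
from h import *
a,da=grab("scene","s8");b,db=grab("side","d8")
A,B=[cv2.cvtColor(i,cv2.COLOR_BGR2HSV) for i in(a,b)]
P=[]
for H,d in((A,da),(B,db)):
    u,v=proj(d,[.424,-.2625,.145]).astype(int)
    w=H[v-25:v+26,u-20:u+21];m=((w[...,0]>8)&(w[...,0]<22)&(w[...,1]>130)&(w[...,2]>60)).astype(np.uint8)
    n,l,st,c=cv2.connectedComponentsWithStats(m);k=1+np.argmax(st[1:,4]);x,y,ww,hh,ar=st[k]
    ys,xs=np.where(l==k);top=xs[ys==ys.min()].mean();bot=xs[ys==ys.max()].mean()
    P.append(((d,u-20+top,v-25+ys.min()),(d,u-20+bot,v-25+ys.max())));print(st[k],u,v)
print("top",tri(P[0][0],P[1][0]));print("bot",tri(P[0][1],P[1][1]))
E
```

```text
time_s: 13.55
tool_pos: [0.4243, -0.2624, 0.13]
eef_rot: [-0.317, 0.948, -0.0, 0.0]
force: [-1.3, 0.1, 5.6]
width: 0.0086
grasp_force: 42.8
time_s: 14.15
tool_pos: [0.4241, -0.2622, 0.1298]
eef_rot: [-0.317, 0.948, 0.0, -0.0]
force: [0.4, 0.4, 0.4]
width: 0.0297
grasp_force: 0.0
time_s: 15.15
tool_pos: [0.4238, -0.262, 0.2491]
eef_rot: [-0.317, 0.948, 0.001, -0.001]
force: [0.6, 0.7, -0.1]
width: 0.0298
grasp_force: 0.0Traceback (most recent call last):
  File "<stdin>", line 8, in <module>
    return _wrapfunc(a, 'argmax', axis=axis, out=out, **kwds)
    return bound(*args, **kwds)
ValueError: attempt to get argmax of an empty sequence
```

```bash
python3 - <<'E'
from h import *
P=[]
for t in("s8","d8"):
    im,d=load(t);H=cv2.cvtColor(im,cv2.COLOR_BGR2HSV)
    u,v=proj(d,[.424,-.2625,.145]).astype(int)
    w=H[v-25:v+26,u-20:u+21];m=((w[...,0]>5)&(w[...,0]<25)&(w[...,1]>100)).astype(np.uint8)
    n,l,st,c=cv2.connectedComponentsWithStats(m);print(t,u,v,[(s.tolist(),k.round(1).tolist()) for s,k in zip(st[1:],c[1:]) if s[4]>8])
    for z in(.1195,.168): print(" expect",z,proj(d,[.424,-.2625,z])-[u-20,v-25])
    for y in range(10,45,3): print(" ",y,[tuple(int(q) for q in w[y,x]) for x in range(16,26,2)])
E
```

```text
s8 343 235 [([20, 20, 3, 13, 29], [20.9, 25.3])]
 expect 0.1195 [20.81016415 31.23551967]
 expect 0.168 [21.08456132 20.6924918 ]
  10 [(36, 18, 69), (45, 22, 71), (36, 18, 72), (38, 14, 71), (35, 21, 72)]
  13 [(38, 14, 72), (45, 21, 73), (40, 22, 71), (48, 18, 72), (43, 24, 73)]
  16 [(45, 21, 73), (40, 22, 70), (30, 18, 71), (36, 18, 69), (36, 18, 72)]
  19 [(27, 31, 90), (24, 34, 106), (21, 50, 123), (19, 56, 167), (22, 38, 193)]
  22 [(21, 40, 203), (21, 39, 198), (16, 113, 124), (18, 111, 173), (21, 43, 179)]
  25 [(21, 40, 200), (32, 32, 199), (16, 100, 107), (16, 106, 101), (36, 32, 230)]
  28 [(100, 7, 220), (90, 6, 211), (17, 105, 109), (17, 99, 108), (98, 9, 231)]
  31 [(23, 19, 157), (21, 25, 162), (17, 106, 106), (20, 37, 145), (54, 6, 219)]
  34 [(21, 26, 136), (20, 23, 135), (19, 34, 128), (65, 7, 231), (60, 5, 215)]
  37 [(20, 28, 138), (26, 26, 136), (21, 25, 143), (22, 27, 143), (24, 18, 200)]
  40 [(19, 33, 123), (23, 26, 128), (21, 27, 132), (21, 25, 134), (21, 26, 137)]
  43 [(47, 8, 214), (23, 25, 131), (23, 24, 129), (16, 58, 109), (16, 59, 99)]
d8 335 155 [([1
[... 391 characters left out ...]
), (37, 18, 181), (32, 18, 182), (30, 21, 180)]
  22 [(32, 21, 179), (36, 21, 185), (17, 118, 149), (16, 105, 102), (22, 46, 145)]
  25 [(30, 19, 178), (37, 18, 187), (18, 105, 100), (17, 106, 99), (27, 29, 160)]
  28 [(34, 23, 180), (36, 20, 177), (16, 101, 106), (17, 101, 101), (30, 24, 128)]
  31 [(105, 8, 184), (100, 10, 153), (17, 114, 105), (15, 117, 107), (23, 17, 121)]
  34 [(10, 4, 174), (107, 10, 187), (110, 8, 188), (108, 7, 181), (105, 11, 180)]
  37 [(19, 23, 122), (14, 21, 158), (14, 16, 171), (14, 16, 173), (20, 15, 149)]
  40 [(17, 56, 82), (16, 40, 95), (14, 32, 104), (16, 36, 107), (11, 42, 97)]
  43 [(11, 27, 104), (17, 51, 104), (13, 61, 104), (13, 66, 105), (9, 31, 115)]
```

The stick sits exactly where an upright lolly standing on the glass floor should show in both views, rows 20–32 with no lean. The gripper is clear at 0.249, so I'm handing in.

```bash
python3 -c "from cell import robot; print(robot.finish_job())"
```

```text
the job is handed in; nothing more can be done
None
```

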